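# Write the data tag of a rolling workpiece carrier

### The arm

A 6-joint arm with a two-finger parallel gripper is mounted at the origin on the work surface. World frame = base frame: x ahead of the robot, y to its left, z up, the work surface at z = 0. Lengths are in m, angles in rad, forces in N, time in s.
With the tool pointing down it reaches from about 0.4 to 0.825 m from the base axis. Payload 7 kg.
Tool frame: the origin (TCP) lies at the very end of the fingers, on their centre line; the grasp point (between the pads) lies 19 mm behind it; z points along the fingers, y is the line along which they close (so a half turn about z gives the same grasp; the last joint's range is limited). The gripper opens to 88 mm and grips with 3 to 60 N. Pads are 19 mm wide; open, the fingers measure 130 mm over their backs; the gripper's body (78 mm by 193 mm) begins 47 mm behind the grasp point.
Start: joints at [1.612, 0.359, 0.012, 0, -1.224, -0.288], TCP at [0.165, 0.655, 0.227] pointing down, gripper open.
Joint ranges: [-3.07, 3.07], [-1.43, 2.12], [-1.02, 1.25], [-3.03, 1.67], [-3.05, -0], [-3.03, 3.03]. Speed limits (rad/s): [2.39, 2.39, 3.01, 3.14, 3.14, 3.14].

### API

Orientations are given as [roll, pitch, yaw] about the fixed x, y, z axes, in that order (R = Rz(yaw) Ry(pitch) Rx(roll)).
In Python, from station import * gives the robot as it stands.
- The arm moves only by the tool servo_tool, never from a script. Its argument "moves" is a list of rows, each an object of numbers: "jaw": the opening, from 0 (shut) to 1 (fully open); "dx", "dy", "dz": the shift along the world's x, y, z in m; "roll": the turn about the world's z in degrees. A call has exactly 10 rows; each row shifts and turns the commanded pose from where the row before left it; what a row does not reach is not made up. A row lasts 1/8 s, in which the tool goes at most 62.5 mm and 10.7 degrees, less where a joint would pass 70% of its speed; a pose out of reach is approached as far as the arm can. A call with a gripper value outside its range is refused whole. The fingers move at their own pace and stop on an object; "newtons" is the grip in N (left out, the last holds). Time passes only in rows, so rows that do not move let the fingers close, or fill a call up. It gives the time, the measured TCP pose, the force, the opening and the grip force at its end, in the units of the state.
- get_state(): the state, without advancing time (a new reading comes with each control period).
- grab_frame(name): name is "scene" or "side" or "wrist"; returns (picture, depth): 400x640x3 uint8, red, green, blue; 400x640 float32, m along the optical axis (not along the pixel's ray), 0 where there is no reading.
- calibration(name): a dict with "intrinsics" (3x3 intrinsics, pixels), "R" (3x3) and "t" (3): a world point X has camera coordinates R X + t. Camera axes: x right, y down, z forward; pixel columns grow to the right and rows downward; lengths in m; the calibration is good to about 2 mm. A picture is of the moment at which its call begins: read the wrist's pose just before it. calibration takes no time and is no camera call; for the wrist camera it gives the pose at the moment of the call.
- job_done(): hands the job in; it is judged then, once.
The state is a dict: "t": time; "q": joint angles; "qd": joint speeds; "joint_efforts": joint torques, N m; "eef_pos": TCP position; "ee_rot": TCP orientation; "force": force on the tool from outside, world axes, zero at the start; "moment": the same for the moment, N m; "width": finger opening in m; "gripper_force": force on a finger pad.
Only numpy, scipy, OpenCV 4.12 (cv2) and the standard library are available. Lean on these libraries where they do the work, as an engineer would, in place of code of your own. Each camera call takes 0.05 s, during which the arm holds its last target. There are 200 camera calls.

### The job

Take the orange tag reader out of its holder and, with it in hand, push the workpiece carrier off along the track towards the stop at the left-hand end; as it rolls on freely, untouched, keep the reader's head just above the blue data tag, within 30 mm of it, for two and a half seconds without a break while the carrier is still moving. The carrier must end up standing at that left-hand stop (push it home if it stops short, and don't let it slam), and the reader goes back upright in its holder; leave the clamp, the cover plate and the bearing ring on the bench alone.

Things in the scene. Friction and masses are not known exactly. Their poses are not given: they have to be found in the camera images.
- track: transfer track fixed on the bench: two aluminium rails with rollers, 940 mm long, 160 mm wide. Origin on the bench under its middle; y axis along the track to the left-hand end (roughly world +y), x across it, away from the robot; turned by up to 0.06 rad. Rail tops 61 mm up, stops up to 84 mm: a plate across the left end, a block at x 0 to 60 mm of the right end (none in line with the tag)
- carrier (a joint): position of the carrier along the track in m: 0 = against the right-hand stop, 0.66 = against the left-hand stop; starts at rest between 0 and 0.06. It rolls easily: nominal mass 1.5 kg (may differ by 30 %), rolling resistance about 0.02 N plus 0.12 N per m/s: pushed to 0.15 m/s it rolls on for some 0.4 to 0.7 m in 6 to 10 s. The stops hardly throw it back
- deck (a point): centre of the carrier's deck (top face), 96 mm above the bench; at joint value q it lies at y = q - 0.33 m, x = 0 in the track's frame. Carrier: black frame with aluminium deck, 160 mm across the track, 200 mm along it, 36 mm thick, underside 60 mm above the bench
- workpiece (a point): top of the grey gear-motor housing fixed on the carrier's far left part, 138 mm above the bench: with its nest it covers x from -27 to +71 mm and y from -25 to +95 mm of the deck's centre
- tag (a point): centre of the top face of the data tag, a blue disc of 30 mm with a white rim (36 mm) on the carrier's deck, 100 mm above the bench, 4 mm above the deck; it lies 52 mm towards the robot and 45 mm towards the rear (right) of the deck's centre. Axes as those of the track
- rear_face (a point): point on the flat rear (right-hand) end face of the carrier, in line with the tag along the track and 55 mm behind it, 78 mm above the bench; the face spans 60 to 96 mm above the bench and is 160 mm wide: push here, towards the left
- reader: handheld tag reader standing in its holder, 131 mm tall, 180 g: square orange grip 32 x 32 mm from 32 to 130 mm above its underside, below it a round black head of 44 mm, 20 mm tall. Origin at the centre of the head's flat underside (the reading face, looking down), z up along the grip, x and y square to the grip's sides. Grip it from above, about 100 mm up; 30 N is enough
- holder: grey table holder fixed on the bench: square socket, 56 mm inside, walls 6 mm, its rim 49 mm above the bench, open at the top, on a 94 mm square foot; origin on the bench under its centre, axes square to its walls
- seat (a point): centre of the holder's inner floor, 10 mm above the bench: the reader's underside stands here
- clamp: black clamp in the blue tape square, about 105 x 52 x 30 mm; origin under its middle; not to be disturbed
- cover: black cover plate lying on the bench, 62 x 38 x 8 mm; origin under its middle; not to be disturbed
- bearing: steel bearing ring lying on the bench, 52 mm across, 15 mm tall; not to be disturbed
Mind the look-alikes: they are no part of the job. Of the things shaped like the holder, the grey one is meant.

How it is judged:
On the way, in this order (a step that is already met when the one before it is completed fails the run):
1. the reader is lifted clear out of its holder (z of reader in the frame of seat above 0.06 m), for 0.1 s.
2. the carrier rolls freely (faster than 0.03 m/s, touched by nothing of the robot or the reader) and the reader's reading face stays within 30 mm of the tag, for 2.5 s without a break (distance between reader and tag below 0.03 m and (velocity of joint carrier above 0.03 m/s or velocity of joint carrier below -0.03 m/s) and contact force between each of the arm, the fingers, reader and carrier below 0.02 N), for 2.5 s.
At the end, for the whole second after the job is handed in: the carrier stands at rest within 20 mm of the left-hand stop; the reader stands released and at rest in its holder, upright (within 0.15 rad), its underside within 6 mm of the holder's floor and within 12 mm of its centre (value of joint carrier above 0.64 m and velocity of joint carrier between -0.01 and 0.01 m/s and horizontal distance between reader and seat below 0.012 m and z of reader in the frame of seat below 0.006 m and angle between reader's own z axis and vertical below 0.15 rad and linear speed of reader below 0.02 m/s); the robot touches nothing.
It fails at once if the carrier slams into the left-hand stop (faster than 0.3 m/s) (value of joint carrier above 0.64 m and velocity of joint carrier above 0.3 m/s).
It fails at once if the reader is knocked hard against the carrier (over 25 N) (contact force between reader and carrier above 25 N).
It fails at once if the reader is dropped or tips over (tilted by more than 0.8 rad) (angle between reader's own z axis and vertical above 0.8 rad).
It fails at once if the clamp, cover plate or bearing ring is disturbed (moved by more than 30 mm) (distance of any of clamp, cover, bearing from where it was at the start of the episode above 0.03 m).
It also fails if it takes over 61 s, if anything falls off the work surface, if the arm or the gripper's body presses on something with over 40 N, if the wrist force passes 120 N, or if a joint passes its speed limit or range.

## Working session

There is one attempt and no reset: what is moved stays moved. The work goes in short steps, Python scripts to look and compute and a tool call to move; the robot and the scene stay as the last step left them, time stands still between calls to the robot, and variables do not carry over. Pictures are saved under pics/ and viewed, at most 10 in all, crops included, and the job is handed in when it is done.

Besides the shell and the picture viewer there is one more tool, called after ">>>" in YAML: its name, and indented under it one key for each argument. servo_tool: Moves the arm, as the interface text tells. Its arguments: {"type":"object","properties":{"moves":{"type":"array","items":{"type":"object","properties":{"jaw":{"type":"number"},"dx":{"type":"number"},"dy":{"type":"number"},"dz":{"type":"number"},"roll":{"type":"number"}}}},"newtons":{"type":"number"}},"required":["moves"]}

```bash
mkdir -p pics
cat > h.py <<'E'
from station import *
import numpy as np, cv2
def ray(name,u,v,z,c=None):
    c=c or calibration(name); K,R,t=[np.array(c[k]) for k in("intrinsics","R","t")]
    d=R.T@np.linalg.inv(K)@np.array([u,v,1.]); o=-R.T@t
    return o+d*(z-o[2])/d[2]
def cloud(name,depth,c=None):
    c=c or calibration(name); K,R,t=[np.array(c[k]) for k in("intrinsics","R","t")]
    v,u=np.indices(depth.shape); p=np.stack([(u-K[0,2])/K[0,0]*depth,(v-K[1,2])/K[1,1]*depth,depth],-1)
    return (p-t.ravel())@R
def proj(name,X,c=None):
    c=c or calibration(name); K,R,t=[np.array(c[k]) for k in("intrinsics","R","t")]
    p=K@(R@np.array(X)+t.ravel()); return p[:2]/p[2]
E
python3 - <<'E'
from h import *
for n in("scene","side"):
    im,d=grab_frame(n); cv2.imwrite(f"pics/{n}0.png",im[...,::-1]); np.savez(f"{n}0.npz",im=im,d=d)
    c=calibration(n); print(n,np.round(-np.array(c["R"]).T@np.array(c["t"]).ravel(),3),np.round(np.array(c["intrinsics"])[0,0]))
s=get_state(); print(s["t"],s["eef_pos"],s["ee_rot"],s["force"],s["width"])
E
```

```text
scene [ 0.988 -0.113  0.986] 364.0
side [ 0.139 -0.943  0.741] 433.0
0.1 [0.16481117 0.65412139 0.22570521] [ 3.14008676e+00 -1.38163781e-04 -2.46862211e-01] [-0.36368695 -0.08481668  0.65335907] 0.0878307240020082
```

View pics/scene0.png

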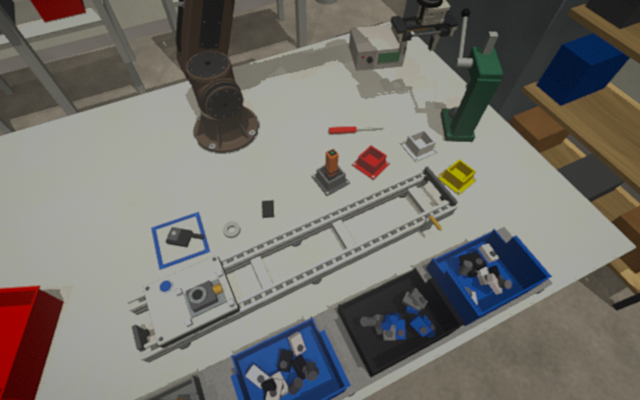

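View pics/side0.png

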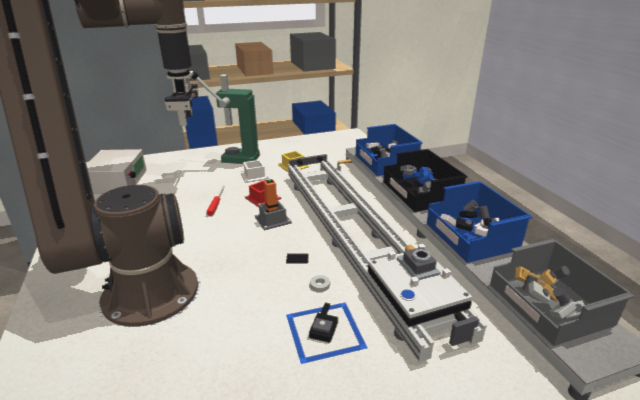

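The scene view shows the reader (331,160) in a dark grey holder (331,178). The look-alike holders are red (372,160), whitish (420,145) and yellow (458,177), and the screwdriver (342,130) and drill press are not wanted. The tag is at (166,287) on the carrier, which stands at the right-hand end of the track. In the side view the reader is at (270,195) and the tag at (407,295). Next I measure these and take a close crop.

```bash
cat > m.py <<'E'
from h import *
D={n:np.load(f"{n}0.npz") for n in("scene","side")}
def blob(mask,near):
    n,l,s,c=cv2.connectedComponentsWithStats(mask.astype(np.uint8))
    k=1+np.argmin([np.hypot(*(c[i]-near))-min(s[i,4],50)*.2 for i in range(1,n)]); return l==k,c[k],s[k]
for n,near_t,near_r in(("scene",(166,287),(331,160)),("side",(407,295),(270,195))):
    im,d=D[n]["im"],D[n]["d"]; P=cloud(n,d); hsv=cv2.cvtColor(im,cv2.COLOR_RGB2HSV)
    m,c,s=blob((hsv[...,0]>100)&(hsv[...,0]<125)&(hsv[...,1]>130),near_t)
    print(n,"tag",c,s,ray(n,*c,.1).round(4),np.median(P[m],0).round(4))
    m,c,s=blob((hsv[...,0]>3)&(hsv[...,0]<16)&(hsv[...,1]>130),near_r)
    q=P[m]; print(" reader",c,s,"zmax",np.percentile(q[:,2],[5,50,98]).round(3))
    t=m&(P[...,2]>.134); print(" top",t.sum(),P[t].mean(0).round(4),P[t].min(0).round(4),P[t].max(0).round(4))
    if t.sum()>3:
        r=cv2.minAreaRect(P[t][:,:2].astype(np.float32)*1000); print(" rect",r)
    # holder rim points
    g=(np.abs(P[...,2]-.049)<.004)&(np.hypot(P[...,0]-q[:,0].mean(),P[...,1]-q[:,1].mean())<.06)&~m
    r=cv2.minAreaRect(P[g][:,:2].astype(np.float32)*1000); print(" rim",g.sum(),r)
    f=(np.abs(P[...,2]-.061)<.004)&(P[...,0]>.3)&(P[...,0]<.9)&(np.abs(P[...,1])<.7)
    x,y=P[f][:,0],P[f][:,1]
    r=cv2.minAreaRect(P[f][:,:2].astype(np.float32)*1000); print(" rail",f.sum(),r)
    u=(np.abs(P[...,2]-.096)<.003)&(P[...,0]>.3)&(P[...,0]<.9)&(P[...,1]<.2)
    r=cv2.minAreaRect(P[u][:,:2].astype(np.float32)*1000); print(" deck",u.sum(),r, cv2.boxPoints(r).round().tolist())
im=np.hstack([cv2.resize(D["scene"]["im"][110:230,270:390],(390,390),interpolation=cv2.INTER_CUBIC),cv2.resize(D["side"]["im"][150:270,210:330],(390,390),interpolation=cv2.INTER_CUBIC)])
cv2.imwrite("pics/crop0.png",im[...,::-1])
E
python3 m.py
```

```text
scene tag [165.01282051 285.71794872] [160 281  11  10  78] [ 0.5493 -0.3215  0.1   ] [ 0.5497 -0.3213  0.101 ]
 reader [331.32608696 162.20108696] [326 152  12  21 184] zmax [0.07  0.111 0.141]
 top 41 [0.3806 0.2304 0.1384] [0.3655 0.2187 0.1344] [0.3899 0.2487 0.1437]
 rect ((381.589111328125, 230.67665100097656), (33.379547119140625, 20.996875762939453), 59.21376419067383)
 rim 128 ((374.685546875, 234.75540161132812), (69.91447448730469, 68.71160125732422), 8.119985580444336)
 rail 9564 ((630.124267578125, -0.59039306640625), (539.7325439453125, 1397.1036376953125), 0.0046114190481603146)
 deck 3890 ((662.790283203125, -276.05548095703125), (1001.6477661132812, 335.6308898925781), 64.73809051513672) [[297.0, -657.0], [601.0, -801.0], [1028.0, 105.0], [725.0, 248.0]]
side tag [407.56578947 293.67105263] [402 290  12   8  76] [ 0.5491 -0.3174  0.1   ] [ 0.5492 -0.3178  0.1003]
 reader [269.87735849 195.05660377] [263 181  15  30 318] zmax [0.047 0.097 0.142]
 top 39 [0.3632 0.1998 0.154 ] [ 0.1392 -0.9432  0.1345] [0.3839 0.2484 0.7412]
 rect ((263.0357666015625, -350.102294921875), (1211.3323974609375, 30.061248779296875), 79.62664031982422)
 rim 113 ((375.0534362792969, 238.38963317871094), (69.3338851928711, 74.14018249511719), 6.402142524719238)
 rail 4135 ((627.802978515625, 60.55267333984375), (542.7100219726562, 1282.3211669921875), 0.44305649399757385)
 deck 3647 ((709.1414794921875, -157.57855224609375), (378.7731018066406, 706.1717529296875), 0.15820744633674622) [[519.0, 195.0], [521.0, -511.0], [900.0, -510.0], [898.0, 196.0]]
```

View pics/crop0.png

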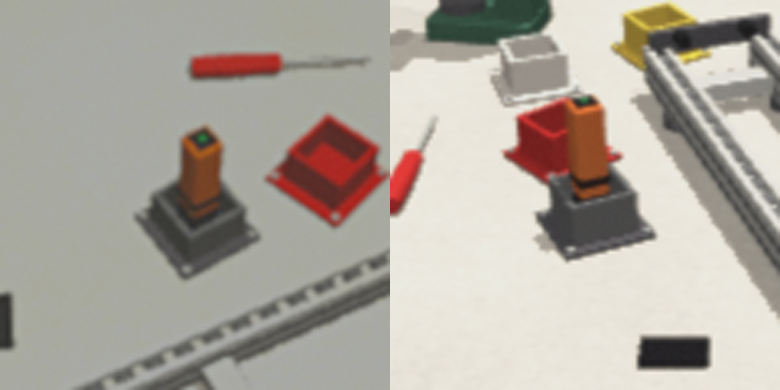

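The crop confirms it: the orange reader stands in the dark grey holder, with the red one beside it and the whitish one further off. Next I fit the track direction and carrier edges, then move above the reader.

```bash
cat > t.py <<'E'
from h import *
D={n:np.load(f"{n}0.npz") for n in("scene","side")}
for n in D:
    im,d=D[n]["im"],D[n]["d"]; P=cloud(n,d); X,Y,Z=P[...,0],P[...,1],P[...,2]
    f=(abs(Z-.061)<.005)&(X>.45)&(X<.78)&(Y>-.18)&(Y<.4)
    # near/far edge of rail tops per y bin
    B=np.arange(-.18,.4,.03); e=[]
    for b in B:
        x=X[f&(Y>=b)&(Y<b+.03)]
        if len(x)>5: e.append((b+.015,np.percentile(x,4),np.percentile(x,96)))
    e=np.array(e); 
    for k in(1,2):
        p=np.polyfit(e[:,0],e[:,k],1); print(n,"edge",p.round(4),np.std(e[:,k]-np.polyval(p,e[:,0])).round(4))
    u=(abs(Z-.096)<.004)&(X>.48)&(X<.75)&(Y>-.5)&(Y<-.1)
    print(" deck",u.sum(),cv2.minAreaRect(P[u][:,:2].astype(np.float32)*1000))
    g=(Z>.066)&(Z<.09)&(X>.45)&(X<.8)&(Y>.25)&(Y<.65)
    print(" left stop",g.sum(),np.percentile(P[g],[3,50,97],axis=0).round(3).tolist())
E
python3 t.py
```

```text
scene edge [-0.026   0.5151] 0.0004
scene edge [-0.024   0.6724] 0.0012
 deck 3496 ((600.18603515625, -275.5965576171875), (157.918212890625, 196.69155883789062), 1.3338316679000854)
 left stop 617 [[0.516, 0.263, 0.067], [0.63, 0.494, 0.08], [0.797, 0.513, 0.089]]
side edge [-0.0237  0.5138] 0.0006
side edge [-0.0839  0.7459] 0.0467
 deck 2825 ((601.169677734375, -272.689697265625), (159.47116088867188, 198.24557495117188), 1.5507913827896118)
 left stop 415 [[0.514, 0.27, 0.067], [0.652, 0.483, 0.079], [0.792, 0.511, 0.089]]
```

>>> servo_tool:
  moves:
    - {"dx":0.01,"dy":-0.02,"jaw":1}
    - {"dx":0.021,"dy":-0.04,"dz":0.01}
    - {"dx":0.023,"dy":-0.045,"dz":0.01}
    - {"dx":0.023,"dy":-0.045,"dz":0.01}
    - {"dx":0.023,"dy":-0.045,"dz":0.01}
    - {"dx":0.023,"dy":-0.045,"dz":0.01}
    - {"dx":0.023,"dy":-0.045}
    - {"dx":0.023,"dy":-0.045}
    - {"dx":0.023,"dy":-0.045}
    - {"dx":0.018,"dy":-0.045}
  newtons: 30

```text
$.moves[0]: bad value
```

>>> servo_tool:
  moves:
    - {"dx":0.01,"dy":-0.02,"dz":0,"roll":0,"jaw":1.0}
    - {"dx":0.021,"dy":-0.04,"dz":0.01,"roll":0,"jaw":1.0}
    - {"dx":0.023,"dy":-0.045,"dz":0.01,"roll":0,"jaw":1.0}
    - {"dx":0.023,"dy":-0.045,"dz":0.01,"roll":0,"jaw":1.0}
    - {"dx":0.023,"dy":-0.045,"dz":0.01,"roll":0,"jaw":1.0}
    - {"dx":0.023,"dy":-0.045,"dz":0.01,"roll":0,"jaw":1.0}
    - {"dx":0.023,"dy":-0.045,"dz":0,"roll":0,"jaw":1.0}
    - {"dx":0.023,"dy":-0.045,"dz":0,"roll":0,"jaw":1.0}
    - {"dx":0.023,"dy":-0.045,"dz":0,"roll":0,"jaw":1.0}
    - {"dx":0.018,"dy":-0.045,"dz":0,"roll":0,"jaw":1.0}
  newtons: 30

```text
t: 1.35
eef_pos: [0.3753, 0.2329, 0.2764]
ee_rot: [3.142, 0.0, -0.247]
force: [0.7, 0.5, 0.4]
width: 0.0876
gripper_force: 0.0
```

```bash
cat > w.py <<'E'
from h import *
c=calibration("wrist"); im,d=grab_frame("wrist"); np.savez("w0.npz",im=im,d=d)
cv2.imwrite("pics/w0.png",im[...,::-1])
P=cloud("wrist",d,c); X,Y,Z=P[...,0],P[...,1],P[...,2]
near=(np.hypot(X-.376,Y-.236)<.06)&(d>0)
t=near&(abs(Z-.141)<.006)&(np.hypot(X-.376,Y-.236)<.035); print("top",t.sum(),cv2.minAreaRect(P[t][:,:2].astype(np.float32)*1000) if t.sum() else 0, np.median(Z[t]) if t.sum() else 0)
g=near&(abs(Z-.049)<.004); print("rim",g.sum(),cv2.minAreaRect(P[g][:,:2].astype(np.float32)*1000) if g.sum() else 0)
f=(np.hypot(X-.376,Y-.236)<.08)&(abs(Z-.008)<.004)&(d>0); print("foot",f.sum(),cv2.minAreaRect(P[f][:,:2].astype(np.float32)*1000) if f.sum() else 0)
E
python3 w.py
```

```text
top 1243 ((373.4040222167969, 239.3152618408203), (32.45924377441406, 32.02039337158203), 6.6821184158325195) 0.14154167250420388
rim 1001 ((375.33935546875, 239.03662109375), (68.17185974121094, 68.01044464111328), 7.444950103759766)
foot 2343 ((377.5727844238281, 235.12696838378906), (103.94384765625, 110.40471649169922), 13.017030715942383)
```

View pics/w0.png

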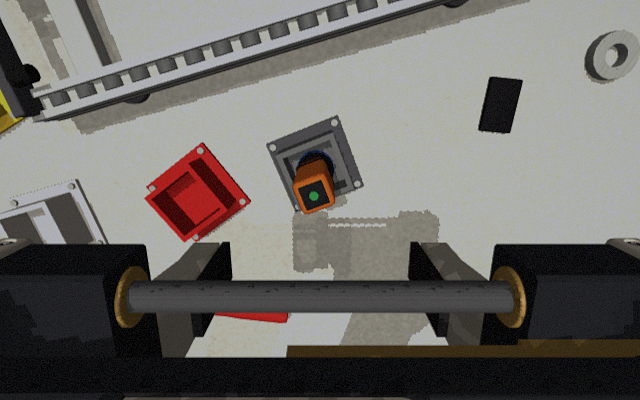

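Top view: the reader's top is at (314,196) and its holder at (315,165). The red and whitish holders are to the left, the cover plate and bearing to the upper right. Reader top is (0.3735, 0.2393), yaw +6.7°, z 0.1415, size 32 mm, all as expected. Descending.

>>> servo_tool:
  moves:
    - {"dx":-0.002,"dy":0.006,"dz":0,"roll":7,"jaw":1.0}
    - {"dx":0,"dy":0,"dz":0,"roll":7,"jaw":1.0}
    - {"dx":0,"dy":0,"dz":-0.02,"roll":7,"jaw":1.0}
    - {"dx":0,"dy":0,"dz":-0.03,"roll":0,"jaw":1.0}
    - {"dx":0,"dy":0,"dz":-0.04,"roll":0,"jaw":1.0}
    - {"dx":0,"dy":0,"dz":-0.04,"roll":0,"jaw":1.0}
    - {"dx":0,"dy":0,"dz":-0.035,"roll":0,"jaw":1.0}
    - {"dx":0,"dy":0,"dz":-0.02,"roll":0,"jaw":1.0}
    - {"dx":0,"dy":0,"dz":0,"roll":0,"jaw":0.3}
    - {"dx":0,"dy":0,"dz":0,"roll":0,"jaw":0.3}
  newtons: 30

```text
t: 2.65
eef_pos: [0.3733, 0.241, 0.0923]
ee_rot: [-3.141, -0.001, 0.12]
force: [-0.1, -0.5, 0.4]
width: 0.073
gripper_force: 0.0
```

```bash
cat > car.py <<'E'
from h import *
def car(im,d,c):
    P=cloud("scene",d,c); X,Y,Z=P[...,0],P[...,1],P[...,2]
    xc=.5937-.025*Y; a=X-xc
    m=(a>-.02)&(a<.065)&(Z>.132)&(Z<.145)&(Y>-.5)&(Y<.6)
    e=(a>.02)&(a<.075)&(abs(Z-.096)<.004)&(Y>-.5)&(Y<.6)
    k=(a>-.075)&(a<-.03)&(abs(Z-.097)<.006)&(Y>-.5)&(Y<.6)
    f=lambda m,q:np.percentile(Y[m],q) if m.sum()>10 else np.full(len(q),np.nan)
    return np.r_[f(m,[3,97]),f(e,[2,98]),f(k,[2,98])].round(4)
def look():
    c=calibration("scene"); t=get_state()["t"]; im,d=grab_frame("scene"); return t,car(im,d,c)
if __name__=="__main__":
    c=calibration("scene"); z=np.load("scene0.npz"); print(car(z["im"],z["d"],c)); print(look(),get_state()["width"])
E
python3 car.py
```

```text
[-0.2678 -0.2202 -0.3691 -0.1789 -0.3704 -0.1828]
(2.65, array([-0.268 , -0.2161, -0.369 , -0.1791, -0.3706, -0.1832])) 0.06917996644266937
```

>>> servo_tool:
  moves:
    - {"dx":0,"dy":0,"dz":0,"roll":0,"jaw":0.2}
    - {"dx":0,"dy":0,"dz":0,"roll":0,"jaw":0.2}
    - {"dx":0,"dy":0,"dz":0,"roll":0,"jaw":0.2}
    - {"dx":0,"dy":0,"dz":0,"roll":0,"jaw":0.2}
    - {"dx":0,"dy":0,"dz":0,"roll":0,"jaw":0.2}
    - {"dx":0,"dy":0,"dz":0.01,"roll":0,"jaw":0.2}
    - {"dx":0,"dy":0,"dz":0.02,"roll":0,"jaw":0.2}
    - {"dx":0,"dy":0,"dz":0.03,"roll":0,"jaw":0.2}
    - {"dx":0,"dy":0,"dz":0.03,"roll":0,"jaw":0.2}
    - {"dx":0,"dy":0,"dz":0.03,"roll":0,"jaw":0.2}
  newtons: 30

```text
t: 3.95
eef_pos: [0.3727, 0.2403, 0.213]
ee_rot: [-3.141, 0.0, 0.12]
force: [0.5, 0.1, -2.2]
width: 0.0322
gripper_force: 30.0
```

>>> servo_tool:
  moves:
    - {"dx":0.008,"dy":-0.03,"dz":0.005,"roll":0,"jaw":0.2}
    - {"dx":0.014,"dy":-0.055,"dz":0,"roll":0,"jaw":0.2}
    - {"dx":0.015,"dy":-0.055,"dz":0,"roll":0,"jaw":0.2}
    - {"dx":0.015,"dy":-0.055,"dz":0,"roll":0,"jaw":0.2}
    - {"dx":0.015,"dy":-0.055,"dz":0,"roll":0,"jaw":0.2}
    - {"dx":0.015,"dy":-0.055,"dz":0,"roll":0,"jaw":0.2}
    - {"dx":0.015,"dy":-0.055,"dz":0,"roll":0,"jaw":0.2}
    - {"dx":0.015,"dy":-0.055,"dz":0,"roll":0,"jaw":0.2}
    - {"dx":0.014,"dy":-0.055,"dz":0,"roll":0,"jaw":0.2}
    - {"dx":0.014,"dy":-0.05,"dz":0,"roll":0,"jaw":0.2}

```text
t: 5.2
eef_pos: [0.5129, -0.2816, 0.2169]
ee_rot: [-3.141, 0.0, 0.119]
force: [0.6, 1.0, -2.2]
width: 0.0316
gripper_force: 30.0
```

>>> servo_tool:
  moves:
    - {"dx":0.013,"dy":-0.05,"dz":0,"roll":0,"jaw":0.2}
    - {"dx":0.013,"dy":-0.05,"dz":0,"roll":0,"jaw":0.2}
    - {"dx":0.012,"dy":-0.037,"dz":0,"roll":0,"jaw":0.2}
    - {"dx":0,"dy":0,"dz":0,"roll":0,"jaw":0.2}
    - {"dx":0,"dy":0,"dz":0,"roll":0,"jaw":0.2}
    - {"dx":0,"dy":0,"dz":-0.02,"roll":0,"jaw":0.2}
    - {"dx":0,"dy":0,"dz":-0.02,"roll":0,"jaw":0.2}
    - {"dx":0,"dy":0,"dz":-0.015,"roll":0,"jaw":0.2}
    - {"dx":0,"dy":0,"dz":0,"roll":0,"jaw":0.2}
    - {"dx":0,"dy":0,"dz":0,"roll":0,"jaw":0.2}

```text
t: 6.45
eef_pos: [0.5514, -0.4165, 0.1626]
ee_rot: [3.141, -0.001, 0.12]
force: [0.0, -0.1, -0.1]
width: 0.0317
gripper_force: 30.0
```

Run:
```python
from h import *
from car import car
c=calibration("side"); im,d=grab_frame("side"); P=cloud("side",d,c); X,Y,Z=P[...,0],P[...,1],P[...,2]
s=get_state(); x,y,z=s["eef_pos"]; print(s["eef_pos"],s["force"],s["width"])
for lo,hi in((.04,.095),(.1,.125)):
    m=(abs(X-x)<.035)&(abs(Y-y)<.04)&(Z>lo)&(Z<hi); print(m.sum(),np.percentile(P[m],[2,50,98],axis=0).round(4).tolist())
h=cv2.cvtColor(im,cv2.COLOR_RGB2HSV); m=(h[...,0]>100)&(h[...,0]<125)&(h[...,1]>130)&(abs(X-.549)<.03)&(abs(Y+.32)<.04); print("tag",np.median(P[m],0))
cv2.imwrite("pics/s1.png",cv2.resize(im[220:380,320:540],None,fx=3,fy=3)[...,::-1])
```

```text
[ 0.5514663  -0.41661401  0.16272893] [ 0.38930104  0.45094128 -1.09398735] 0.03186912082158473
479 [[0.5228, -0.4365, 0.0413], [0.5332, -0.4147, 0.058], [0.5558, -0.3778, 0.0938]]
242 [[0.5302, -0.4359, 0.1003], [0.5403, -0.4281, 0.1088], [0.5663, -0.4031, 0.1242]]
tag [ 0.54897422 -0.31807428  0.10035422]
```

View pics/s1.png

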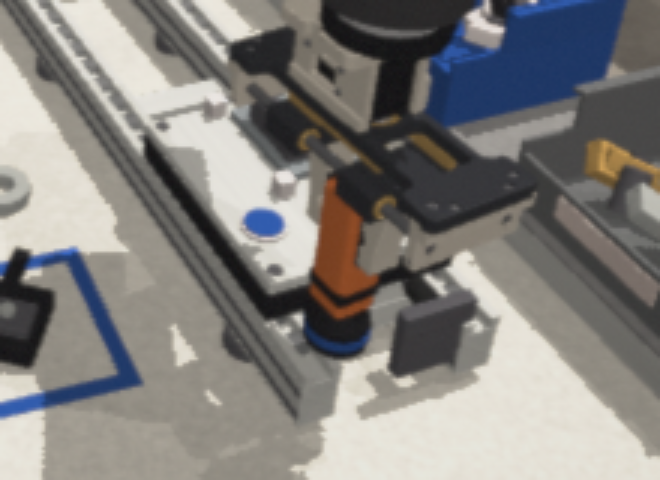

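The reader hangs plumb in the jaws, its head (337,330 in the crop) in line behind the carrier's rear face; the tag at (264,222) is free. Lowering and closing in.

>>> servo_tool:
  moves:
    - {"dx":0,"dy":0,"dz":-0.005,"roll":0,"jaw":0.2}
    - {"dx":0,"dy":0,"dz":-0.005,"roll":0,"jaw":0.2}
    - {"dx":0,"dy":0.002,"dz":0,"roll":0,"jaw":0.2}
    - {"dx":0,"dy":0.002,"dz":0,"roll":0,"jaw":0.2}
    - {"dx":0,"dy":0.002,"dz":0,"roll":0,"jaw":0.2}
    - {"dx":0,"dy":0.002,"dz":0,"roll":0,"jaw":0.2}
    - {"dx":0,"dy":0.002,"dz":0,"roll":0,"jaw":0.2}
    - {"dx":0,"dy":0.002,"dz":0,"roll":0,"jaw":0.2}
    - {"dx":0,"dy":0.002,"dz":0,"roll":0,"jaw":0.2}
    - {"dx":0,"dy":0.002,"dz":0,"roll":0,"jaw":0.2}

```text
t: 7.75
eef_pos: [0.551, -0.4003, 0.1516]
ee_rot: [3.142, -0.0, 0.12]
force: [0.0, 0.3, -2.1]
width: 0.0319
gripper_force: 30.0
```

```bash
python3 -c "
from car import *
s=get_state();print(s['eef_pos'],s['force'],look())"
```

```text
[ 0.55095432 -0.40032886  0.1515974 ] [ 0.02388246  0.31771201 -2.10520692] (7.75, array([-0.2664, -0.2182, -0.3692, -0.1788, -0.4027, -0.1832]))
```

>>> servo_tool:
  moves:
    - {"dx":0,"dy":0.003,"dz":0,"roll":0,"jaw":0.2}
    - {"dx":0,"dy":0.003,"dz":0,"roll":0,"jaw":0.2}
    - {"dx":0,"dy":0.005,"dz":0,"roll":0,"jaw":0.2}
    - {"dx":0,"dy":0.008,"dz":0,"roll":0,"jaw":0.2}
    - {"dx":0,"dy":0.011,"dz":0,"roll":0,"jaw":0.2}
    - {"dx":-0.0005,"dy":0.014,"dz":0,"roll":0,"jaw":0.2}
    - {"dx":-0.0005,"dy":0.017,"dz":0,"roll":0,"jaw":0.2}
    - {"dx":-0.0005,"dy":0.02,"dz":0,"roll":0,"jaw":0.2}
    - {"dx":-0.0005,"dy":0.003,"dz":0,"roll":0,"jaw":0.2}
    - {"dx":0,"dy":0.006,"dz":0.047,"roll":0,"jaw":0.2}

```text
t: 9.05
eef_pos: [0.5467, -0.3088, 0.1953]
ee_rot: [-3.138, 0.007, 0.12]
force: [1.0, -1.2, -0.5]
width: 0.0319
gripper_force: 30.0
```

```bash
python3 -c "
from car import *
s=get_state();print(s['eef_pos'],s['force'],look(),look(),look()[1],look())"
```

```text
[ 0.54673984 -0.30879271  0.19532169] [ 1.0233397  -1.22655638 -0.47421412] (9.05, array([-0.1473, -0.0984, -0.2491, -0.0594, -0.2504, -0.063 ])) (9.1, array([-0.1392, -0.0884, -0.2411, -0.0514, -0.2421, -0.055 ])) [-0.131  -0.0814 -0.2324 -0.0432 -0.2345 -0.047 ] (9.2, array([-0.1235, -0.0719, -0.2245, -0.0351, -0.2259, -0.0389]))
```

>>> servo_tool:
  moves:
    - {"dx":-0.002,"dy":0.04,"dz":0,"roll":0,"jaw":0.2}
    - {"dx":-0.002,"dy":0.055,"dz":0,"roll":0,"jaw":0.2}
    - {"dx":-0.001,"dy":0.057,"dz":0,"roll":0,"jaw":0.2}
    - {"dx":-0.001,"dy":0.052,"dz":-0.002,"roll":0,"jaw":0.2}
    - {"dx":-0.001,"dy":0.038,"dz":-0.003,"roll":0,"jaw":0.2}
    - {"dx":0,"dy":0.018,"dz":0,"roll":0,"jaw":0.2}
    - {"dx":-0.001,"dy":0.018,"dz":0,"roll":0,"jaw":0.2}
    - {"dx":0,"dy":0.018,"dz":0,"roll":0,"jaw":0.2}
    - {"dx":-0.001,"dy":0.017,"dz":0,"roll":0,"jaw":0.2}
    - {"dx":0,"dy":0.017,"dz":0,"roll":0,"jaw":0.2}

```text
t: 10.5
eef_pos: [0.5399, 0.0203, 0.1936]
ee_rot: [3.142, -0.0, 0.119]
force: [-0.0, -0.4, -1.4]
width: 0.0323
gripper_force: 30.0
```

```bash
python3 -c "
from car import *
s=get_state();print(s['eef_pos'],s['force'],look(),look())"
```

```text
[0.53990456 0.02031056 0.19355341] [-0.0366249  -0.43732489 -1.41681809] (10.5, array([ 0.0652,  0.1124, -0.0358,  0.1528, -0.0382,  0.1503])) (10.55, array([ 0.0712,  0.1143, -0.0298,  0.1591, -0.0313,  0.1564]))
```

>>> servo_tool:
  moves:
    - {"dx":0,"dy":0.017,"dz":0,"roll":0,"jaw":0.2}
    - {"dx":-0.001,"dy":0.017,"dz":0,"roll":0,"jaw":0.2}
    - {"dx":0,"dy":0.016,"dz":0,"roll":0,"jaw":0.2}
    - {"dx":0,"dy":0.015,"dz":0,"roll":0,"jaw":0.2}
    - {"dx":-0.001,"dy":0.014,"dz":0,"roll":0,"jaw":0.2}
    - {"dx":0,"dy":0.014,"dz":0,"roll":0,"jaw":0.2}
    - {"dx":0,"dy":0.014,"dz":0,"roll":0,"jaw":0.2}
    - {"dx":-0.001,"dy":0.013,"dz":0,"roll":0,"jaw":0.2}
    - {"dx":0,"dy":0.013,"dz":0,"roll":0,"jaw":0.2}
    - {"dx":0,"dy":0.012,"dz":0,"roll":0,"jaw":0.2}

```text
t: 11.85
eef_pos: [0.5369, 0.1654, 0.1936]
ee_rot: [-3.142, 0.0, 0.12]
force: [0.5, -0.0, -2.7]
width: 0.0318
gripper_force: 30.0
```

```bash
python3 -c "
from car import *
s=get_state();print(s['eef_pos'],s['force'],look(),look())"
```

```text
[0.53688261 0.16537661 0.19355239] [ 0.5465782  -0.01728046 -2.71686236] (11.85, array([0.2194, 0.2681, 0.1184, 0.3073, 0.1162, 0.3054])) (11.9, array([0.2258, 0.2732, 0.1237, 0.3129, 0.1211, 0.3112]))
```

>>> servo_tool:
  moves:
    - {"dx":0,"dy":0.016,"dz":0,"roll":0,"jaw":0.2}
    - {"dx":-0.001,"dy":0.015,"dz":0,"roll":0,"jaw":0.2}
    - {"dx":0,"dy":0.014,"dz":0,"roll":0,"jaw":0.2}
    - {"dx":0,"dy":0.013,"dz":0,"roll":0,"jaw":0.2}
    - {"dx":-0.001,"dy":0.012,"dz":0,"roll":0,"jaw":0.2}
    - {"dx":0,"dy":0.011,"dz":0,"roll":0,"jaw":0.2}
    - {"dx":0,"dy":0.011,"dz":0,"roll":0,"jaw":0.2}
    - {"dx":-0.001,"dy":0.01,"dz":0,"roll":0,"jaw":0.2}
    - {"dx":0,"dy":0.01,"dz":0,"roll":0,"jaw":0.2}
    - {"dx":0,"dy":0.009,"dz":0,"roll":0,"jaw":0.2}

```text
t: 13.2
eef_pos: [0.5339, 0.2861, 0.1935]
ee_rot: [3.142, 0.0, 0.12]
force: [-0.1, 0.3, -2.2]
width: 0.032
gripper_force: 30.0
```

```bash
python3 -c "
from car import *
s=get_state();print(s['eef_pos'],s['force'],look(),look())"
```

```text
[0.53391334 0.28610603 0.19354135] [-0.07817413  0.27890562 -2.24094334] (13.2, array([0.3382, 0.3782, 0.2355, 0.4241, 0.2331, 0.4225])) (13.25, array([0.3406, 0.3861, 0.2388, 0.4289, 0.2362, 0.4259]))
```

>>> servo_tool:
  moves:
    - {"dx":0,"dy":0.008,"dz":0.002,"roll":0,"jaw":0.2}
    - {"dx":-0.005,"dy":0.008,"dz":0.01,"roll":0,"jaw":0.2}
    - {"dx":-0.01,"dy":0.004,"dz":0.02,"roll":0,"jaw":0.2}
    - {"dx":-0.02,"dy":0,"dz":0.02,"roll":0,"jaw":0.2}
    - {"dx":-0.03,"dy":-0.01,"dz":0,"roll":0,"jaw":0.2}
    - {"dx":-0.03,"dy":-0.015,"dz":0,"roll":0,"jaw":0.2}
    - {"dx":-0.03,"dy":-0.02,"dz":0,"roll":0,"jaw":0.2}
    - {"dx":-0.02,"dy":-0.02,"dz":0,"roll":0,"jaw":0.2}
    - {"dx":-0.01,"dy":-0.01,"dz":0,"roll":0,"jaw":0.2}
    - {"dx":0,"dy":0,"dz":0,"roll":0,"jaw":0.2}

```text
t: 14.55
eef_pos: [0.3787, 0.2305, 0.2465]
ee_rot: [-3.14, -0.001, 0.12]
force: [0.4, 0.0, -2.0]
width: 0.032
gripper_force: 30.0
```

```bash
python3 -c "
from car import *
s=get_state();print(s['eef_pos'],s['force'],look(),look())
for i in range(4): grab_frame('scene')
print(look())
im,d=grab_frame('scene');cv2.imwrite('pics/s2.png',im[...,::-1])"
```

```text
[0.37874093 0.23054958 0.24654401] [ 0.37210588  0.04224864 -1.95436501] (14.55, array([0.3763, 0.4218, 0.2734, 0.4629, 0.2725, 0.4603])) (14.6, array([0.3756, 0.4158, 0.2732, 0.4629, 0.2716, 0.4605]))
(14.85, array([0.3758, 0.4146, 0.2739, 0.4631, 0.2719, 0.4601]))
```

View pics/s2.png

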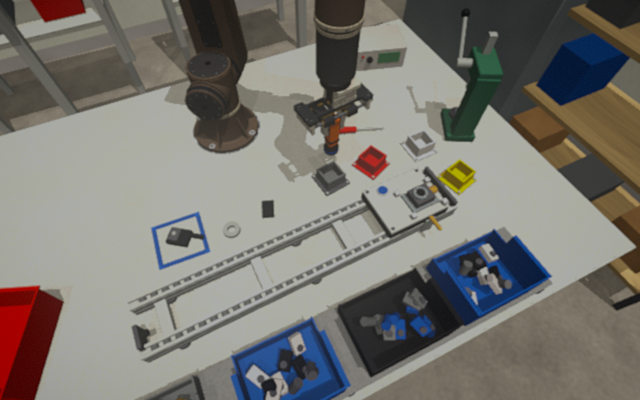

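The carrier stands at the left stop (deck (408,200), tag (382,190)). The reader hangs by its holder at (331,178), which is empty. I re-measure the holder before placing.

Run:
```python
from h import *
s=get_state(); print(s["eef_pos"])
for n in("scene","wrist","side"):
    c=calibration(n); im,d=grab_frame(n); P=cloud(n,d,c); X,Y,Z=P[...,0],P[...,1],P[...,2]
    g=(np.hypot(X-.375,Y-.239)<.06)&(abs(Z-.049)<.003)&(d>0); r=cv2.minAreaRect(P[g][:,:2].astype(np.float32)*1000); print(n,"rim",g.sum(),r)
    h=cv2.cvtColor(im,cv2.COLOR_RGB2HSV)
    m=(h[...,0]>3)&(h[...,0]<16)&(h[...,1]>130)&(np.hypot(X-s["eef_pos"][0],Y-s["eef_pos"][1])<.04)&(Z>.15)&(Z<.3)
    if m.sum()>20: print(" reader",m.sum(),np.percentile(P[m],[2,50,98],axis=0).round(4).tolist())
    k=(np.hypot(X-s["eef_pos"][0],Y-s["eef_pos"][1])<.04)&(Z>.15)&(Z<.184); 
    if k.sum()>20: print(" head",k.sum(),np.percentile(P[k],[2,50,98],axis=0).round(4).tolist())
```

```text
[0.37915683 0.23070128 0.24525827]
scene rim 129 ((374.4320983886719, 235.93362426757812), (69.36257934570312, 70.43983459472656), 8.650559425354004)
 reader 227 [[0.3814, 0.212, 0.2004], [0.3935, 0.2276, 0.2489], [0.396, 0.2437, 0.2938]]
 head 70 [[0.3658, 0.2055, 0.1639], [0.3948, 0.2161, 0.1763], [0.4008, 0.2441, 0.1839]]
wrist rim 1021 ((375.5703125, 239.19677734375), (67.81681823730469, 68.04077911376953), 7.7373809814453125)
 reader 5672 [[0.3698, 0.2159, 0.2059], [0.3946, 0.2326, 0.2737], [0.3964, 0.2468, 0.2951]]
 head 370 [[0.3798, 0.2107, 0.1671], [0.3988, 0.2339, 0.1794], [0.4015, 0.2526, 0.1838]]
side rim 125 ((374.2991027832031, 238.55287170410156), (67.92015075683594, 76.30663299560547), 8.278877258300781)
 reader 178 [[0.3624, 0.212, 0.1983], [0.3689, 0.2173, 0.2318], [0.3901, 0.2366, 0.2875]]
 head 79 [[0.3574, 0.2066, 0.165], [0.3744, 0.2143, 0.1755], [0.3966, 0.2335, 0.183]]
```

>>> servo_tool:
  moves:
    - {"dx":-0.004,"dy":0.0075,"dz":0,"roll":0,"jaw":0.2}
    - {"dx":0,"dy":0,"dz":-0.02,"roll":0,"jaw":0.2}
    - {"dx":0,"dy":0,"dz":-0.03,"roll":0,"jaw":0.2}
    - {"dx":0,"dy":0,"dz":-0.02,"roll":0,"jaw":0.2}
    - {"dx":0,"dy":0,"dz":-0.02,"roll":0,"jaw":0.2}
    - {"dx":0,"dy":0,"dz":-0.02,"roll":0,"jaw":0.2}
    - {"dx":0,"dy":0,"dz":-0.015,"roll":0,"jaw":0.2}
    - {"dx":0,"dy":0,"dz":-0.01,"roll":0,"jaw":0.2}
    - {"dx":0,"dy":0,"dz":-0.01,"roll":0,"jaw":0.2}
    - {"dx":0,"dy":0,"dz":0,"roll":0,"jaw":0.2}

```text
t: 16.35
eef_pos: [0.3747, 0.2378, 0.1001]
ee_rot: [3.141, 0.001, 0.12]
force: [0.2, 0.9, -1.7]
width: 0.0317
gripper_force: 30.0
```

>>> servo_tool:
  moves:
    - {"dx":0,"dy":0,"dz":-0.002,"roll":0,"jaw":0.2}
    - {"dx":0,"dy":0,"dz":-0.002,"roll":0,"jaw":0.2}
    - {"dx":0,"dy":0,"dz":-0.002,"roll":0,"jaw":0.2}
    - {"dx":0,"dy":0,"dz":-0.001,"roll":0,"jaw":0.2}
    - {"dx":0,"dy":0,"dz":0,"roll":0,"jaw":0.2}
    - {"dx":0,"dy":0,"dz":0,"roll":0,"jaw":0.2}
    - {"dx":0,"dy":0,"dz":0,"roll":0,"jaw":0.2}
    - {"dx":0,"dy":0,"dz":0,"roll":0,"jaw":0.2}
    - {"dx":0,"dy":0,"dz":0,"roll":0,"jaw":0.2}
    - {"dx":0,"dy":0,"dz":0,"roll":0,"jaw":0.2}

```text
t: 17.6
eef_pos: [0.3749, 0.238, 0.0936]
ee_rot: [3.142, -0.0, 0.12]
force: [-0.5, -0.1, -2.2]
width: 0.0319
gripper_force: 30.0
```

>>> servo_tool:
  moves:
    - {"dx":0,"dy":0,"dz":-0.001,"roll":0,"jaw":0.2}
    - {"dx":0,"dy":0,"dz":0,"roll":0,"jaw":0.2}
    - {"dx":0,"dy":0,"dz":0,"roll":0,"jaw":0.5}
    - {"dx":0,"dy":0,"dz":0,"roll":0,"jaw":0.8}
    - {"dx":0,"dy":0,"dz":0,"roll":0,"jaw":1.0}
    - {"dx":0,"dy":0,"dz":0,"roll":0,"jaw":1.0}
    - {"dx":0,"dy":0,"dz":0,"roll":0,"jaw":1.0}
    - {"dx":0,"dy":0,"dz":0,"roll":0,"jaw":1.0}
    - {"dx":0,"dy":0,"dz":0,"roll":0,"jaw":1.0}
    - {"dx":0,"dy":0,"dz":0,"roll":0,"jaw":1.0}

```text
t: 18.85
eef_pos: [0.3749, 0.238, 0.0926]
ee_rot: [-3.142, -0.0, 0.12]
force: [-1.2, 0.2, 0.2]
width: 0.0871
gripper_force: 0.0
```

>>> servo_tool:
  moves:
    - {"dx":0,"dy":0,"dz":0,"roll":0,"jaw":1.0}
    - {"dx":0,"dy":0,"dz":0.01,"roll":0,"jaw":1.0}
    - {"dx":0,"dy":0,"dz":0.02,"roll":0,"jaw":1.0}
    - {"dx":0,"dy":0,"dz":0.03,"roll":0,"jaw":1.0}
    - {"dx":0,"dy":0,"dz":0.04,"roll":0,"jaw":1.0}
    - {"dx":0,"dy":0,"dz":0.04,"roll":0,"jaw":1.0}
    - {"dx":0,"dy":0,"dz":0.03,"roll":0,"jaw":1.0}
    - {"dx":0,"dy":0,"dz":0.02,"roll":0,"jaw":1.0}
    - {"dx":0,"dy":0,"dz":0,"roll":0,"jaw":1.0}
    - {"dx":0,"dy":0,"dz":0,"roll":0,"jaw":1.0}

```text
t: 20.1
eef_pos: [0.3746, 0.2377, 0.2822]
ee_rot: [3.142, 0.001, 0.12]
force: [0.8, -0.3, -0.3]
width: 0.0875
gripper_force: 0.0
```

```bash
sed -i 's/w0/w9/g' w.py; python3 w.py; python3 -c "
from car import *
print(look()); im,d=grab_frame('side'); cv2.imwrite('pics/s9.png',im[...,::-1])"
```

```text
top 1209 ((375.1696472167969, 238.2472381591797), (32.59195327758789, 31.390907287597656), 6.234550952911377) 0.14161316097544188
rim 1037 ((375.49169921875, 239.4007568359375), (68.03290557861328, 68.08539581298828), 6.963947772979736)
foot 2283 ((376.7893981933594, 230.49722290039062), (93.65825653076172, 111.6822509765625), 7.68675422668457)
(20.15, array([0.3754, 0.425 , 0.2737, 0.4626, 0.2714, 0.4603]))
```

View pics/s9.png

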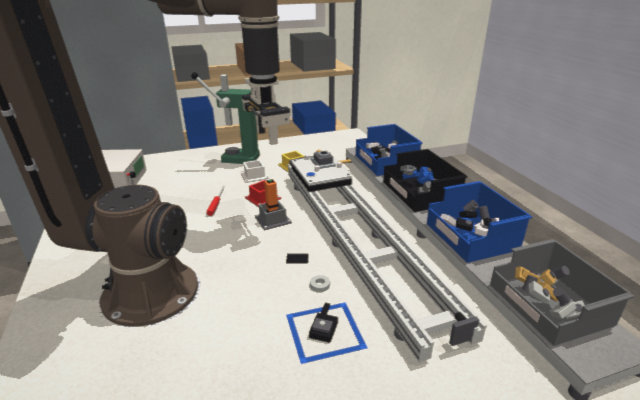

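The reader stands upright in its holder (270,200), about 1 mm off centre with its top at 0.1416 as at the start. The carrier is at the left stop (320,172), and the clamp, cover plate and bearing ring haven't moved.

```bash
python3 -c "
from station import *
print(job_done())"
```

```text
the job is handed in; nothing more can be done
None
```

The job is handed in, with no verdict returned: by my camera measurements the reader stayed within 30 mm of the tag for about 3.3 s while the carrier rolled freely, the carrier now stands at the left-hand stop, and the reader is upright in its grey holder about 1 mm off centre.

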